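Tip the pastille tin out of its slide-top box and show it on the easel

ROBOT

A 6-joint arm with a two-finger parallel gripper is mounted at the origin on a cart in front of the work surface, level with it; the furniture and walls round the work are solid. World frame = base frame: x ahead of the robot, y to its left, z up, the work surface at z = 0. Lengths are in m, angles in rad, forces in N, time in s.
With the tool pointing down it reaches from about 0.25 to 0.85 m from the base axis. Payload 12.5 kg.
Tool frame: the origin (TCP) lies midway between the tips of the shut fingers; the grasp point (between the pads) lies 19 mm behind it (robot.grip_depth is the distance from the TCP to the grasp point, in m); x points along the fingers, y is the direction in which the jaws open and shut, and the axes are right-handed (so a half turn about x gives the same grasp; the last joint's range is limited). The gripper opens to 93 mm and grips with 3 to 60 N. Pads are 15 mm wide; open, the fingers measure 128 mm over their backs; the gripper's body (75 mm by 188 mm) begins 65 mm behind the grasp point.
Start: joints at [1.096, 0.351, 1.652, -0, 1.139, -0.085], TCP at [0.209, 0.509, 0.219] pointing down, gripper open.
Joint ranges: [-2.75, 2.75], [-0.79, 2.1], [0.01, 2.65], [-1.57, 4.71], [0.07, 3.14], [-2.87, 2.87]. Speed limits (rad/s): [2.22, 2.22, 2.79, 3.14, 3.14, 3.14].

INTERFACE

Orientations are given as a unit quaternion [x, y, z, w].
In Python, from station import robot gives the robot as it stands. The module is installed in compiled form; this text tells all that it offers.
- The arm moves only by the tool send_rows, never from a script. Its argument "plan" is a list of rows, each a list of 7 numbers: the shift along the tool's x, y, z in mm, then the turn, a rotation vector about the tool's x, y, z in degrees, then the closure, from 0 (fully open) to 1 (shut). In form: [[x, y, z, wx, wy, wz, hand], ...]. A call has 1 to 12 rows; each row is the pose to reach, as a shift and turn from the pose measured when the call began, along the tool's axes at that moment; what a row does not reach only later rows make up. A row lasts 1/10 s, in which the tool goes at most 50 mm and 8.59 degrees, less where a joint would pass 70% of its speed; a pose out of reach is approached as far as the arm can. A call with a gripper value outside its range is refused whole. The fingers move at their own pace and stop on an object; the grip force is fixed at half the most. Time passes only in rows, so rows that repeat a pose let the fingers close. It gives the time, the measured TCP pose, the force and the opening at its end, in the units of the state.
- robot.observe(): the state, without advancing time (a new reading comes with each control period).
- robot.snapshot(name): name is "scene" or "top" or "wrist"; returns the picture (420x560x3 uint8, red, green, blue); there is no depth.
- robot.camera_params(name): a dict with "fx", "fy", "cx", "cy" (pixels), "R" (3x3) and "t" (3): a world point X has camera coordinates R X + t; the wrist camera has in their place "mount" (4x4, takes a point from camera to tool coordinates, whose origin is the TCP and whose axes are the tool frame's). Camera axes: x right, y down, z forward; pixel columns grow to the right and rows downward; lengths in m; the calibration is good to about 2 mm. The wrist camera is an equidistant fisheye: a pixel r from the principal point sees the ray r / f radians off the axis. A picture is of the moment at which its call begins: read the wrist's pose just before it. camera_params takes no time and is no camera call.
- robot.hand_in(): hands the job in, once; it reports no verdict.
The state is a dict: "t": time; "joint_pos": joint angles; "joint_velocities": joint speeds; "joint_efforts": joint torques, N m; "tcp_pos": TCP position; "eef_rot": TCP orientation; "force": force on the tool from outside, world axes, zero at the start; "moment": the same for the moment, N m; "opening": finger opening in m.
Only numpy, scipy, OpenCV 4.12 (cv2) and the standard library are available. Lean on these libraries where they do the work, as an engineer would, in place of code of your own. Each camera call takes 0.05 s, during which the arm holds its last target. There are 200 camera calls.

TASK

Slide the lid of the wooden gift box fully open, forcing it over the small brass ridge at the end of its channel. The flat round tin inside lies sunk in its pocket: press its edge down at the thumb notch so that it tips into the well and its other edge rises, take it by the raised edge, and stand it in the small oak easel, leaning back on both uprights. Leave the box open and do not disturb the other goods.

Things in the scene. Friction and masses are not known exactly. Their poses are not given: they have to be found in the camera images.
- gift_box: fixed wooden box, 133 x 90 x 52 mm. Origin on the table under the centre of its round pocket; x points along the box to the end where the lid comes out, z up. It reaches from x = -48 to 85 and y = -45 to 45 mm. Side walls 52 mm high, -x end wall 48, +x end wall 40. Under the lid lies a flat wooden plate, top at z = 41 mm, with the pocket in it.
- box_lid (a joint): travel of the lid along the box's +x: 0 shut, 0.090 m fully open (a stop). The lid is a board 5 mm thick in grooves, top at z = 48 mm. After about 4 mm its front edge meets a low sprung brass ridge and must be forced over it with about 7 N; from there on it slides with 1 to 5 N and stays where it is left.
- finger_bar (a point): centre of the wooden finger bar on the lid: 10 mm wide along the box's x, 52 mm long across, 10 mm high (z = 48 to 58 mm above the table). It moves with the lid; shut, it is 4 mm to the -x side of the pocket's centre. Push its -x face, or pinch it.
- pocket_floor (a point): centre of the floor of the round pocket, 30 mm above the table. The pocket is 59.5 mm in diameter and 11 mm deep; its floor is solid from the -x side up to the well's edge only.
- well_edge (a point): middle of the straight edge (along the box's y) where the pocket's floor ends: 4 mm to the +x side of the pocket's centre, 30 mm above the table. Beyond it is a well, 61 mm wide, its bottom at z = 5 mm; its far wall slopes from x = 25 mm at the bottom to x = 46 mm at z = 30 mm. Pressed down (2 to 10 N) 12 to 26 mm beyond this edge, the tin tips over it into the well.
- thumb_notch (a point): middle of the mouth of the thumb notch in the plate, 38 mm to the +x side of the pocket's centre, 41 mm above the table. The notch is 46 mm wide, joins the pocket and reaches 46 mm from the pocket's centre; the well lies below it, so that a finger can press the tin's edge down here.
- tin: flat round plain metal tin, 56 mm in diameter, 10 mm thick, about 60 g, in the pocket with under 2 mm play, its top 1 mm below the plate. Origin: centre of its underside; z: its axis. Pressed down at the notch its +x edge slides down the well's far wall and its -x edge rises; it stays where it is pressed, 35 to 60 degrees from the level, its raised edge 8 to 17 mm above the plate.
- tin_center (a point): centre of the tin, 5 mm from its origin along its axis
- easel: fixed oak easel, base 66 x 62 mm, 10 mm thick. Origin on the table under its middle; its front faces its -x. Two cheeks, each 8 mm thick, inner faces at y = -14 and 14 mm, have a ledge 24 mm above the table, an upright behind it leaning back (to +x) 15 degrees and ending 62 mm up, and a front lip 7 mm high; 14.5 mm from lip to upright.
- easel_rest (a point): where the tin's centre is once it stands in the easel: 9 mm to the +x side of the easel's origin, 47 mm above the table. The tin then stands on edge on both ledges and leans on both uprights, 15 degrees back from upright, its axis in the easel's x-z plane, its lowest point 27 mm below this point. Either face may be in front.
- canister: bystander: pottery canister with a wooden lid, 68 mm in diameter, 85 mm high; origin under its centre
- price_card: bystander: price card in an oak block, 22 x 66 x 62 mm; origin under its centre
- price_card_b: bystander: a second price card in an oak block, 22 x 66 x 62 mm; origin under its centre
- slab_pack: bystander: gift pack with a bow, about 109 x 167 x 81 mm; origin under its centre
- long_pack: bystander: striped gift pack without a bow, 67 x 194 x 52 mm; origin under its centre
Mind the look-alikes: they are no part of the job. What is shaped like the easel but blue or red is not meant.

How it is judged:
By the outcome, as a careful person would: the job done as asked, in the order asked, and still so for the second after the job is handed in, with the robot touching nothing.
It also fails if it takes over 58 s, if anything falls off the work surface, if the arm or the gripper's body presses on something with over 40 N, if the wrist force passes 120 N, or if a joint passes its speed limit or range.

## Working session

There is one attempt and no reset: what is moved stays moved. The work goes in short steps, Python scripts to look and compute and a tool call to move; the robot and the scene stay as the last step left them, time stands still between calls to the robot, and variables do not carry over. Pictures are saved under pics/ and viewed, about 8 in all and at most 12, crops included, and the job is handed in when it is done.

Besides the shell and the picture viewer there is one more tool, called after "Request:" by a JSON object that holds its "api" and its "payload", one argument or row to a line. send_rows: Moves the arm, as the interface text tells. Its arguments: {"type":"object","properties":{"plan":{"type":"array","items":{"type":"array","items":{"type":"number"}}}},"required":["plan"]}

```bash
mkdir -p pics
python3 - <<'E'
from station import robot
import cv2,numpy as np
for n in("scene","top"):
    im=robot.snapshot(n); cv2.imwrite(f"pics/{n}0.png",cv2.resize(im[:,:,::-1],(800,600),interpolation=cv2.INTER_CUBIC)); cv2.imwrite(f"{n}0.png",im[:,:,::-1])
    print(n,robot.camera_params(n))
print(robot.camera_params("wrist"),robot.grip_depth); print(robot.observe())
E
```

```text
scene {'fx': 438.42843984532533, 'fy': 438.42843984532533, 'cx': 278.65683389155527, 'cy': 204.98791650373516, 'R': array([[ 0.77492749, -0.63201115, -0.00702099],
       [-0.449353  , -0.54308509, -0.70932395],
       [ 0.44448765,  0.55282953, -0.70484767]]), 't': array([-0.41784366,  0.29051249,  1.08535059])}
top {'fx': 395.40320468375745, 'fy': 395.40320468375745, 'cx': 278.7163825612088, 'cy': 203.9250043802859, 'R': array([[ 0.02319435, -0.99940968, -0.02534373],
       [-0.9872052 , -0.01889603, -0.15833139],
       [ 0.15775903,  0.02869186, -0.98706072]]), 't': array([-0.00369053,  0.5463422 ,  0.96033753])}
{'fx': 325.19226210127806, 'fy': 325.19226210127806, 'cx': 282.12335984915927, 'cy': 208.08459611129226, 'mount': array([[ 5.70750916e-04, -2.92934815e-01,  9.56132244e-01,
        -1.65549724e-01],
       [ 9.99999779e-01, -1.58568110e-04, -6.45518351e-04,
        -4.94172276e-04],
       [ 3.40706881e-04,  9.56132401e-01,  2.92934660e-01,
        -8.22557114e-02],
       [ 0.00000000e+00,  0.00000000e+00,  0.00000000e+00,
         1.00000000e+00]])} 0.0188
{'t': 0.1, 'joint_pos': array([ 1.09638799e+00,  3.51124150e-01,  1.65232447e+00, -6.25253670e-06,
        1.13910270e+00, -8.46110495e-02]), 'joint_velocities': array([-4.18537174e-05, -1.58870688e-03, -5.98758391e-04,  1.01322960e-04,
        2.61028532e-05, -1.18839339e-03]), 'joint_efforts': array([ 2.46756927e-04, -4.98037040e+01, -2.85702968e+01,  7.00430735e-02,
        2.39342329e-02, -7.60605189e-05]), 'tcp_pos': array([0.20884991, 0.50848818, 0.21820068]), 'eef_rot': array([ 0.13661605,  0.69381102, -0.13726874,  0.69362786]), 'force': array([0.21003777, 0.28540193, 0.11760065]), 'moment': array([-0.01568643, -0.02260404, -0.00113589]), 'opening': 0.09311916108538487}
```

View pics/top0.png

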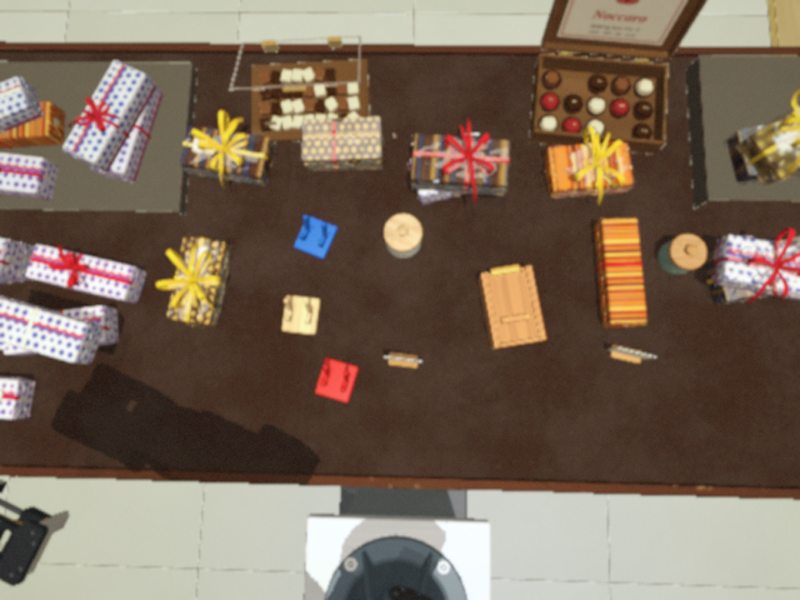

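View pics/scene0.png

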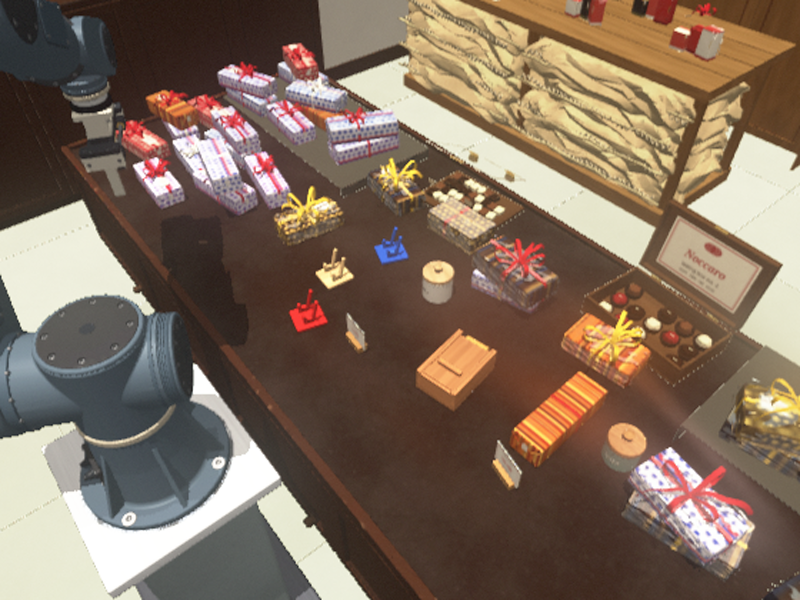

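Run:
```python
import cv2,numpy as np
t=cv2.imread("top0.png");s=cv2.imread("scene0.png")
def c(im,x,y,w,h,f):return cv2.resize(im[y:y+h,x:x+w],None,fx=f,fy=f,interpolation=cv2.INTER_CUBIC)
# scale 0.7 : easel top (210,220); box (359,214); scene easel (234,187), box (319,258)
a=c(t,325,180,66,66,6);b=c(t,188,198,44,44,9)
d=c(s,286,226,66,66,6);e=c(s,212,165,44,44,9)
cv2.imwrite("pics/crops.png",cv2.resize(np.vstack([np.hstack([a,b]),np.hstack([d,e])]),(600,600),interpolation=cv2.INTER_AREA))
```

```text
(no output)
```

View pics/crops.png

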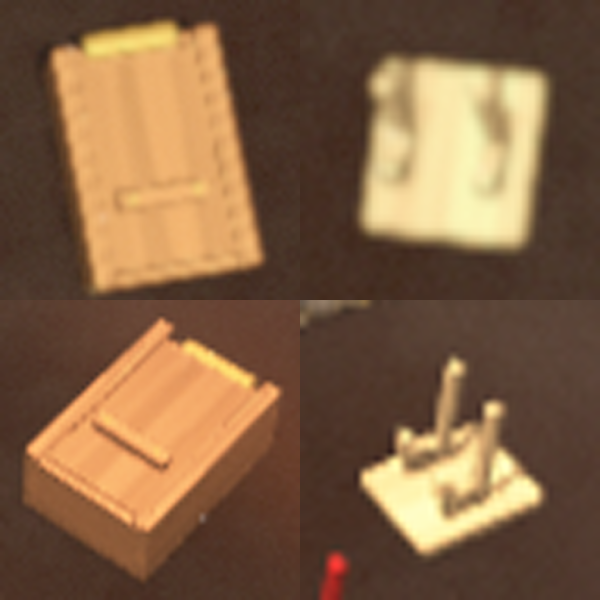

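```bash
cat > h.py <<'E'
from station import robot
import numpy as np, cv2
from scipy.optimize import least_squares
from scipy.spatial.transform import Rotation as Ro
def proj(n,X):
    p=robot.camera_params(n);c=np.atleast_2d(X)@p["R"].T+p["t"]
    return np.c_[p["fx"]*c[:,0]/c[:,2]+p["cx"],p["fy"]*c[:,1]/c[:,2]+p["cy"]]
def wproj(X,pos,q):
    p=robot.camera_params("wrist");M=p["mount"]
    t=(np.atleast_2d(X)-pos)@Ro.from_quat(q).as_matrix()
    c=(t-M[:3,3])@M[:3,:3]; r=np.hypot(c[:,0],c[:,1]);th=np.arctan2(r,c[:,2])
    return np.c_[p["fx"]*th*c[:,0]/r+p["cx"],p["fy"]*th*c[:,1]/r+p["cy"]]
def place(v,L):
    c,s=np.cos(v[2]),np.sin(v[2]);L=np.atleast_2d(L)
    return np.c_[v[0]+c*L[:,0]-s*L[:,1],v[1]+s*L[:,0]+c*L[:,1],L[:,2]]
E
python3 - <<'E'
from h import *
k=300/396
def run(L,pt,ps,ot,os_,f,x0):
    L=np.array(L)/1e3;g=f*k
    pt=np.array(pt)/g+ot-.5+.0;ps=np.array(ps)/g+os_-.5
    for use in ("both","top","scene"):
        fun=lambda v:np.r_[(proj("top",place(v,L))-pt).ravel() if use!="scene" else [],(proj("scene",place(v,L))-ps).ravel() if use!="top" else []]
        r=least_squares(fun,x0);print(use,r.x.round(4),np.degrees(r.x[2]).round(2),"res",r.fun.round(1))
B=[[-48,45,52],[-48,-45,52],[85,45,52],[85,-45,52]]
run(B,[(95,290),(262,262),(53,48),(217,27)],[(27,152),(148,228),(165,22),(278,88)],(325,180),(286,226),6,[.5,-.2,0.1])
E_=[[-33,31,10],[-33,-31,10],[33,31,10],[33,-31,10]]
run(E_,[(60,235),(225,248),(82,58),(247,70)],[(62,180),(125,252),(170,128),(240,195)],(188,198),(212,165),9,[.5,.2,0.])
E
```

```text
both [ 0.5052 -0.1971  0.176 ] 10.08 res [ 0.8 -0.1  0.1  0.4  0.6  0.8 -0.2 -0.  -0.5 -1.4  0.1 -0.1 -0.7 -1.3
  1.1  0.2]
top [ 0.5058 -0.1961  0.1694] 9.71 res [ 0.3 -0.5 -0.4  0.3  0.4  0.4 -0.3 -0.2]
scene [ 0.5038 -0.1988  0.1849] 10.6 res [-0.5 -0.6  0.3  0.6 -0.9 -0.8  1.   0.5]
both [ 0.5048  0.1868 -0.0596] -3.42 res [ 1.  -0.1  0.3 -0.1  0.6  1.  -0.3  1.  -0.9 -1.1 -0.1 -0.8  0.7 -1.5
  0.7 -0.9]
top [ 0.506   0.1879 -0.0648] -3.71 res [ 0.5 -0.6 -0.2 -0.5  0.3  0.4 -0.6  0.6]
scene [ 0.5017  0.1829 -0.0478] -2.74 res [-1.1  0.1 -0.1  0.3  0.5 -0.6  0.7  0. ]
```

```bash
cat >> h.py <<'E'
BOX=np.array([.5052,-.1968,np.radians(10.0)]); EAS=np.array([.5048,.1868,np.radians(-3.5)])
def axes(v,pitch,turn=0):
    """tool x = down tilted by pitch (deg) toward local +x; turn=0: tool y=+local y; turn=90 => about tool x"""
    c,s=np.cos(v[2]),np.sin(v[2]);X=np.array([c,s,0]);Y=np.array([-s,c,0]);Z=np.array([0,0,1.])
    p=np.radians(pitch);a=-Z*np.cos(p)+X*np.sin(p)
    R=np.c_[a,Y,np.cross(a,Y)]
    return R@Ro.from_rotvec([np.radians(turn),0,0]).as_matrix()
def rel(target,R,o=None):
    o=o or robot.observe();R0=Ro.from_quat(o["eef_rot"]).as_matrix()
    d=R0.T@(np.asarray(target)-o["tcp_pos"])*1e3
    w=np.degrees(Ro.from_matrix(R0.T@R).as_rotvec())
    return np.r_[d.round(1),w.round(1)]
def loc(v,o=None):
    o=o or robot.observe();d=o["tcp_pos"]-[v[0],v[1],0];c,s=np.cos(v[2]),np.sin(v[2])
    return np.array([c*d[0]+s*d[1],-s*d[0]+c*d[1],d[2]])*1e3
E
python3 - <<'E'
from h import *
print(Ro.from_quat(robot.observe()["eef_rot"]).as_matrix().round(3))
for x,z in((-24,120),(-24,51)): print(rel(place(BOX,[x/1e3,0,z/1e3])[0],axes(BOX,0)))
E
```

```text
[[-0.     0.38   0.925]
 [-0.001  0.925 -0.38 ]
 [-1.    -0.001 -0.   ]]
[ 9.870e+01 -5.525e+02  5.219e+02 -3.230e+01 -0.000e+00  1.000e-01]
[ 1.677e+02 -5.524e+02  5.219e+02 -3.230e+01 -0.000e+00  1.000e-01]
```

Request:
{"api": "send_rows", "payload": {
  "plan": [
    [68,-552,522,-32.3,0,0,1],
    [68,-552,522,-32.3,0,0,1],
    [68,-552,522,-32.3,0,0,1],
    [68,-552,522,-32.3,0,0,1],
    [68,-552,522,-32.3,0,0,1],
    [68,-552,522,-32.3,0,0,1],
    [68,-552,522,-32.3,0,0,1],
    [68,-552,522,-32.3,0,0,1],
    [68,-552,522,-32.3,0,0,1],
    [68,-552,522,-32.3,0,0,1],
    [68,-552,522,-32.3,0,0,1],
    [68,-552,522,-32.3,0,0,1]
  ]
}}

```text
t: 1.3
tcp_pos: [0.42, -0.0408, 0.166]
eef_rot: [-0.062, 0.705, 0.061, 0.704]
force: [0.1, 0.9, 0.4]
opening: 0.0025
```

Run:
```python
from h import *
print(loc(BOX).round(1),rel(place(BOX,[-.024,0,.12])[0],axes(BOX,0)))
```

```text
[-56.8 168.4 166. ] [ 4.620e+01 -1.684e+02  3.300e+01 -1.000e-01 -0.000e+00  0.000e+00]
```

Request:
{"api": "send_rows", "payload": {
  "plan": [
    [46,-168,33,0,0,0,1],
    [46,-168,33,0,0,0,1],
    [46,-168,33,0,0,0,1],
    [46,-168,33,0,0,0,1],
    [46,-168,33,0,0,0,1],
    [46,-168,33,0,0,0,1],
    [46,-168,33,0,0,0,1]
  ]
}}

```text
t: 2.0
tcp_pos: [0.4812, -0.1997, 0.1203]
eef_rot: [-0.062, 0.705, 0.061, 0.704]
force: [0.8, 0.0, 1.1]
opening: 0.0003
```

Run:
```python
from h import *
o=robot.observe();im=robot.snapshot("wrist")[:,:,::-1].copy()
cv2.imwrite("w1.png",im);np.savez("w1",p=o["tcp_pos"],q=o["eef_rot"])
print(loc(BOX,o).round(1),rel(place(BOX,[-.024,0,.051])[0],axes(BOX,0),o))
L=np.array([[-48,45,52],[-48,-45,52],[85,45,52],[85,-45,52],[-9,26,58],[-9,-26,58],[1,26,58],[1,-26,58]])/1e3
P=wproj(place(BOX,L),o["tcp_pos"],o["eef_rot"]);print(P.round(1))
im=cv2.resize(im,(800,600),interpolation=cv2.INTER_CUBIC)
for p in P: cv2.circle(im,tuple(int(round(x/.7)) for x in p),3,(0,255,0),1)
cv2.imwrite("pics/w1.png",im)
```

```text
[-24.2   1.3 120.3] [69.3 -1.2  0.2 -0.  -0.   0. ]
[[341.  191.6]
 [220.9 191.6]
 [330.5 334. ]
 [231.9 333.9]
 [315.  243.1]
 [246.9 243.1]
 [314.5 254.9]
 [247.4 254.9]]
```

View pics/w1.png

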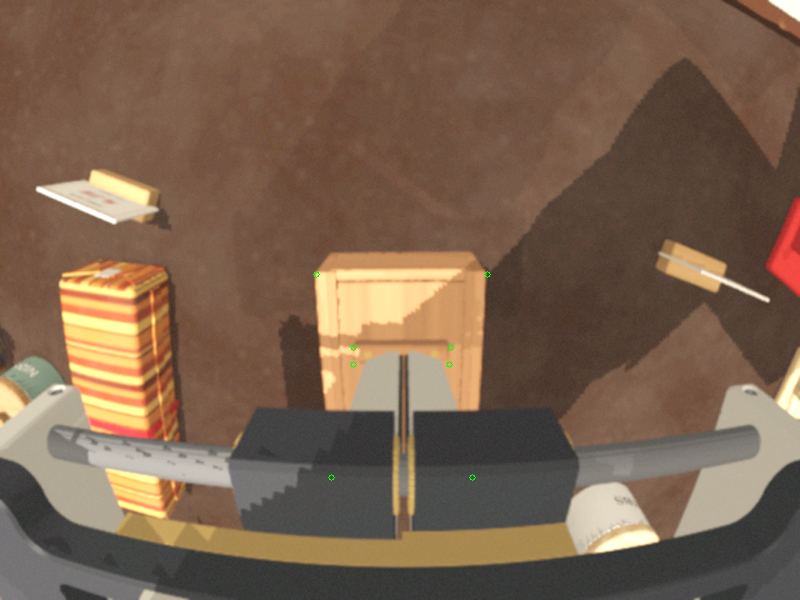

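Request:
{"api": "send_rows", "payload": {
  "plan": [
    [40,-1,-1,0,0,0,1],
    [69,-1,-1,0,0,0,1],
    [69,-1,-1,0,0,0,1],
    [69,-1,4,0,0,0,1],
    [69,-1,8,0,0,0,1],
    [69,-1,12,0,0,0,1],
    [69,-1,16,0,0,0,1],
    [69,-1,20,0,0,0,1],
    [69,-1,24,0,0,0,1],
    [69,-1,28,0,0,0,1]
  ]
}}

```text
t: 3.05
tcp_pos: [0.5094, -0.1958, 0.0515]
eef_rot: [-0.062, 0.705, 0.061, 0.704]
force: [-3.1, 0.0, 0.6]
opening: 0.0003
```

Run:
```python
from h import *
print(loc(BOX).round(1),rel(place(BOX,[.070,0,.051])[0],axes(BOX,0)),robot.observe()["force"])
```

```text
[ 4.3  0.3 51.5] [ 0.4 -0.3 65.7  0.  -0.   0. ] [-3.10106126  0.02391577  0.64771293]
```

Request:
{"api": "send_rows", "payload": {
  "plan": [
    [0,0,8,0,0,0,1],
    [0,0,16,0,0,0,1],
    [0,0,24,0,0,0,1],
    [0,0,32,0,0,0,1],
    [0,0,40,0,0,0,1],
    [0,0,48,0,0,0,1],
    [0,0,54,0,0,0,1],
    [0,0,58,0,0,0,1],
    [0,0,62,0,0,0,1],
    [0,0,64,0,0,0,1]
  ]
}}

```text
t: 4.05
tcp_pos: [0.5727, -0.1846, 0.0514]
eef_rot: [-0.062, 0.705, 0.061, 0.704]
force: [-2.1, 1.0, 0.0]
opening: 0.0004
```

Run:
```python
from h import *
print(loc(BOX).round(1),robot.observe()["force"])
```

```text
[68.6  0.3 51.4] [-2.10374825  1.01135749  0.02217547]
```

Request:
{"api": "send_rows", "payload": {
  "plan": [
    [0,0,1,0,0,0,1],
    [0,0,2,0,0,0,1],
    [0,0,3,0,0,0,1],
    [0,0,4,0,0,0,1],
    [0,0,4,0,0,0,1]
  ]
}}

```text
t: 4.55
tcp_pos: [0.5755, -0.1841, 0.0514]
eef_rot: [-0.062, 0.705, 0.062, 0.703]
force: [-8.8, -1.0, 3.9]
opening: 0.0002
```

Run:
```python
from h import *
print(loc(BOX).round(1),robot.observe()["force"])
```

```text
[71.4  0.3 51.4] [-8.78227734 -0.95925408  3.85324012]
```

Request:
{"api": "send_rows", "payload": {
  "plan": [
    [0,0,2,0,0,0,1],
    [0,0,3,0,0,0,1],
    [0,0,3,0,0,0,1]
  ]
}}

```text
t: 4.85
tcp_pos: [0.5757, -0.184, 0.0511]
eef_rot: [-0.062, 0.708, 0.062, 0.701]
force: [-17.7, -3.8, 8.5]
opening: 0.0004
```

```bash
sed -i 's/BOX=np.array(\[.5052,-.1968/BOX=np.array([.5032,-.1972/' h.py
python3 - <<'E'
from h import *
print(loc(BOX).round(1),robot.observe()["force"])
for x,z in ((60,65),(28,65),(28,42),(28,28)): print(rel(place(BOX,[x/1e3,0,z/1e3])[0],axes(BOX,0)))
E
```

```text
[73.7  0.4 51.1] [-17.65215029  -3.78184513   8.52023351]
[-13.8  -0.4 -13.8   0.   -0.5  -0.1]
[-13.5  -0.4 -45.8   0.   -0.5  -0.1]
[  9.5  -0.4 -45.6   0.   -0.5  -0.1]
[ 23.5  -0.4 -45.5   0.   -0.5  -0.1]
```

Request:
{"api": "send_rows", "payload": {
  "plan": [
    [0,0,-8,0,-0.5,0,1],
    [-14,0,-14,0,-0.5,0,1],
    [-14,0,-46,0,-0.5,0,1],
    [-14,0,-46,0,-0.5,0,1],
    [0,0,-46,0,-0.5,0,1],
    [9,0,-46,0,-0.5,0,1],
    [12,0,-46,0,-0.5,0,1],
    [14,0,-46,0,-0.5,0,1],
    [16,0,-46,0,-0.5,0,1],
    [18,0,-46,0,-0.5,0,1],
    [20,0,-46,0,-0.5,0,1],
    [20,0,-46,0,-0.5,0,1]
  ]
}}

```text
t: 6.05
tcp_pos: [0.5302, -0.192, 0.0313]
eef_rot: [-0.061, 0.705, 0.062, 0.704]
force: [-0.2, -0.4, 0.6]
opening: 0.0007
```

Run:
```python
from h import *
o=robot.observe();im=robot.snapshot("wrist")[:,:,::-1].copy();sc=robot.snapshot("scene")[:,:,::-1].copy()
print(loc(BOX,o).round(1),o["force"])
a=cv2.resize(im[120:340,170:400],None,fx=2.5,fy=2.5,interpolation=cv2.INTER_CUBIC)
cv2.imwrite("pics/w2.png",a)
```

```text
[27.5  0.5 31.3] [-0.18933355 -0.3869214   0.61554967]
```

View pics/w2.png

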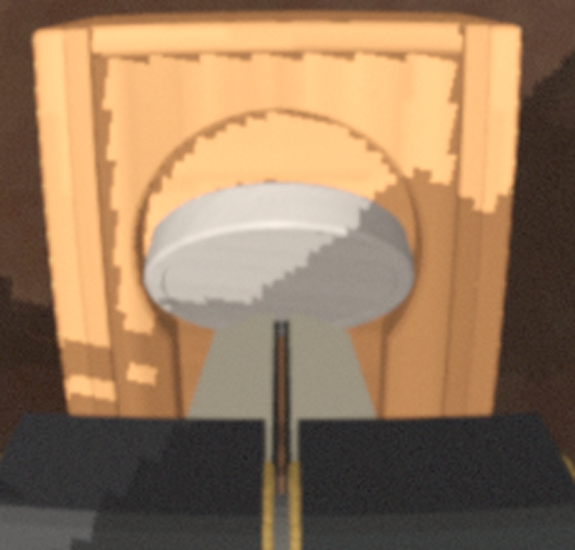

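Request:
{"api": "send_rows", "payload": {
  "plan": [
    [2,0,0,0,0,0,1],
    [4,0,0,0,0,0,1],
    [6,0,0,0,0,0,1],
    [7,0,0,0,0,0,1],
    [7,0,0,0,0,0,1]
  ]
}}

```text
t: 6.65
tcp_pos: [0.5303, -0.192, 0.0244]
eef_rot: [-0.061, 0.705, 0.062, 0.704]
force: [1.6, 0.5, 1.1]
opening: 0.0005
```

Run:
```python
from h import *
o=robot.observe();im=robot.snapshot("wrist")[:,:,::-1].copy()
print(loc(BOX,o).round(1),o["force"])
np.savez("w3",p=o["tcp_pos"],q=o["eef_rot"])
# predicted outlines for tilt angles
q,p=o["eef_rot"],o["tcp_pos"]
f=3.2;x0,y0=185,110
a=cv2.resize(im[110:285,185:385],None,fx=f,fy=f,interpolation=cv2.INTER_CUBIC)
ph=np.linspace(0,2*np.pi,60)
for th,col in((45,(0,255,0)),(52,(255,0,0)),(59,(0,0,255))):
    t=np.radians(th);c,s=np.cos(t),np.sin(t);A=42/(c+.84*s)
    u=np.array([c,0,-s]);n=np.array([s,0,c]);ctr=np.array([4,0,30])+u*(A-28)
    for h in(0,10):
        L=ctr+n*h+28*np.outer(np.cos(ph),u)+28*np.outer(np.sin(ph),[0,1,0])
        P=wproj(place(BOX,L/1e3),p,q);P=(P-[x0,y0]+.5)*f
        for k in P[P[:,1]<(330)]: cv2.circle(a,tuple(int(v) for v in k),1,col,-1)
L=np.array([[-48,45,52],[-48,-45,52]])/1e3
for k in (wproj(place(BOX,L),p,q)-[x0,y0]+.5)*f: cv2.circle(a,tuple(int(v) for v in k),4,(255,255,0),1)
cv2.imwrite("pics/w3.png",a)
```

```text
[27.6  0.4 24.4] [1.59471918 0.51479461 1.0887183 ]
```

View pics/w3.png

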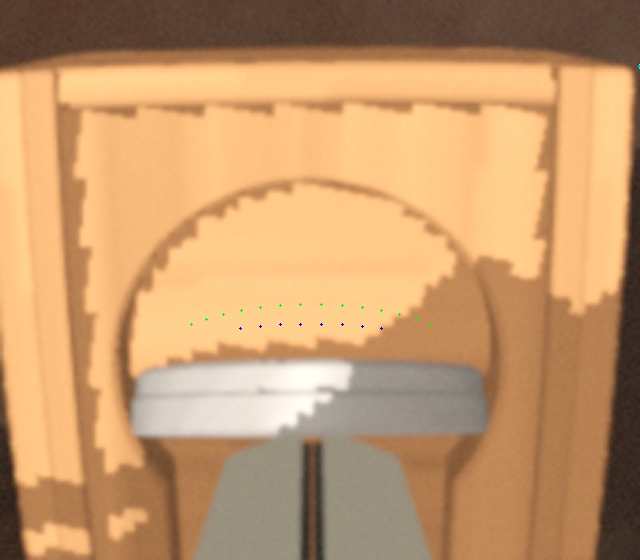

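Run:
```python
from h import *
d=np.load("w3.npz");p,q=d["p"],d["q"]
print(wproj(place(BOX,np.array([[-48,45,52],[-48,-45,52],[-29.75,0,41]])/1e3),p,q).round(1), "obs corner row",65/3.2+110,"pocket rim",180/3.2+110)
for th in range(45,76,5):
    t=np.radians(th);c,s=np.cos(t),np.sin(t);A=42/(c+.84*s)
    u=np.array([c,0,-s]);n=np.array([s,0,c]);e=np.array([4,0,30])+u*(A-56)
    print(th,e.round(1),wproj(place(BOX,np.array([e,e+10*n])/1e3),p,q)[:,1].round(1))
def f(v): # free: edge x, z, angle; assume touches well edge
    t=np.radians(v[0]);u=np.array([np.cos(t),0,-np.sin(t)]);n=np.array([np.sin(t),0,np.cos(t)])
    e=np.array([4,0,30])-u*v[1]
    return wproj(place(BOX,np.array([e,e+10*n])/1e3),p,q)[:,1]-[223.1,245.9]
r=least_squares(f,[50,23]);print(r.x,r.fun)
```

```text
[[385.2 130.4]
 [178.4 130.4]
 [281.8 165.9]] obs corner row 130.3125 pocket rim 166.25
45 [-12.8   0.   46.8] [204.5 224.2]
50 [-11.    0.   47.9] [208.9 229.6]
55 [-9.   0.  48.6] [213.5 234.8]
60 [-6.9  0.  48.9] [218.1 239.8]
65 [-4.7  0.  48.6] [222.5 244.2]
70 [-2.5  0.  47.7] [226.3 247.8]
75 [-0.3  0.  46.2] [229.4 250.3]
[66.99882286 27.77410926] [-1.25055521e-12 -3.89377419e-12]
```

Run:
```python
from h import *
o=robot.observe();print(o["joint_pos"].round(2))
for turn in(90,-90): print(turn,rel(place(BOX,[-.020,0,.100])[0],axes(BOX,28,turn)))
```

```text
[-0.43  0.64  1.74  0.    0.76 -2.18]
90 [-75.5  -0.3 -47.6  88.  -22.   21.9]
-90 [-75.5  -0.3 -47.6 -88.  -21.9 -22. ]
```

Request:
{"api": "send_rows", "payload": {
  "plan": [
    [-10,0,1,0,0,0,1],
    [-40,0,1,0,0,0,1],
    [-75,0,0,0,0,0,1],
    [-75,0,0,0,0,0,1]
  ]
}}

```text
t: 7.1
tcp_pos: [0.5323, -0.193, 0.1041]
eef_rot: [-0.063, 0.703, 0.061, 0.706]
force: [1.0, -0.3, -0.2]
opening: 0.0006
```

Run:
```python
from h import *
print(rel(place(BOX,[-.022,0,.102])[0],axes(BOX,28,90)))
```

```text
[  1.9   0.9 -51.4  88.1 -21.6  21.8]
```

Request:
{"api": "send_rows", "payload": {
  "plan": [
    [2,1,-51,88,-21.6,21.8,0.78],
    [2,1,-51,88,-21.6,21.8,0.78],
    [2,1,-51,88,-21.6,21.8,0.78],
    [2,1,-51,88,-21.6,21.8,0.78],
    [2,1,-51,88,-21.6,21.8,0.78],
    [2,1,-51,88,-21.6,21.8,0.78],
    [2,1,-51,88,-21.6,21.8,0.78],
    [2,1,-51,88,-21.6,21.8,0.78],
    [2,1,-51,88,-21.6,21.8,0.78],
    [2,1,-51,88,-21.6,21.8,0.78],
    [2,1,-51,88,-21.6,21.8,0.78],
    [2,1,-51,88,-21.6,21.8,0.78]
  ]
}}

```text
t: 8.3
tcp_pos: [0.4809, -0.2002, 0.1014]
eef_rot: [0.572, 0.416, -0.31, 0.635]
force: [0.9, 0.4, -0.3]
opening: 0.0204
```

Run:
```python
from h import *
o=robot.observe();im=robot.snapshot("wrist")[:,:,::-1].copy()
print(loc(BOX,o).round(1),o["opening"],o["joint_pos"].round(2),rel(place(BOX,[-.022,0,.102])[0],axes(BOX,28,90),o))
p,q=o["tcp_pos"],o["eef_rot"];np.savez("w4",p=p,q=q);cv2.imwrite("w4.png",im)
P=wproj(place(BOX,np.array([[-29.75,0,41],[-5,0,49],[4,0,30],[0,-28,40]])/1e3),p,q);print(P.round(1))
x0=int(np.clip(P[1,0]-100,0,360));y0=int(np.clip(P[1,1]-75,0,270));print(x0,y0)
cv2.imwrite("pics/w4.png",cv2.resize(im[y0:y0+150,x0:x0+200],None,fx=4,fy=4,interpolation=cv2.INTER_CUBIC))
```

```text
[-22.4   0.9 101.4] 0.020421746924270155 [-0.68  0.36  2.1   0.85  0.49 -1.57] [-0.3  0.7  0.9  0.  -0.1  0.1]
[[234.7 229.9]
 [270.7 227.8]
 [270.3 218.5]
 [271.8 256.7]]
170 152
```

View pics/w4.png

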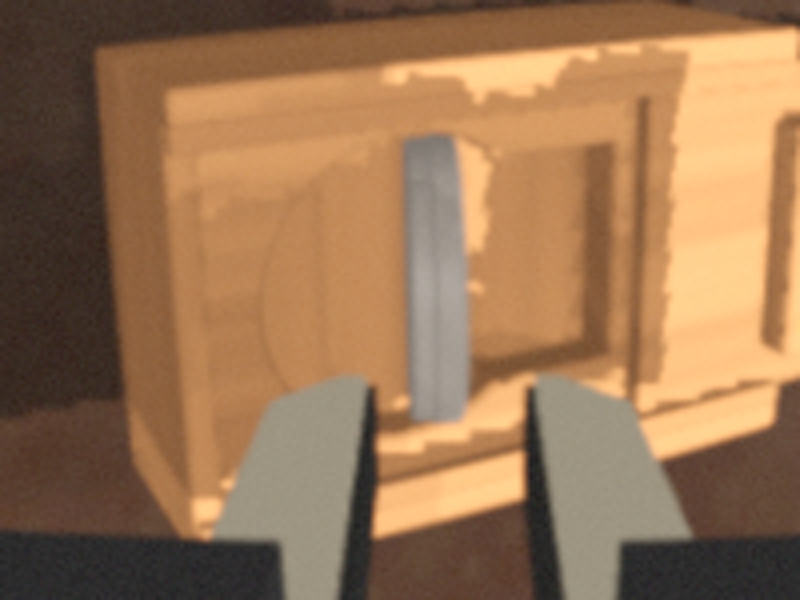

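```bash
cat > fit.py <<'E'
from h import *
ph=np.linspace(0,2*np.pi,181)
def rims(v):
    th,ex,ey,ez=v;t=np.radians(th);u=np.array([np.cos(t),0,-np.sin(t)]);n=np.array([np.sin(t),0,np.cos(t)])
    E=np.array([ex,ey,ez]);c=E+28*u
    mk=lambda h:c+n*h+28*np.outer(np.cos(ph),u)+28*np.outer(np.sin(ph),[0,1,0])
    return E,n,mk(-5),mk(5)
def span(P,r):
    h=cv2.convexHull(P.astype(np.float32))[:,0].astype(float);h=np.vstack([h,h[:1]]);xs=[]
    for a,b in zip(h[:-1],h[1:]):
        if (a[1]-r)*(b[1]-r)<=0 and a[1]!=b[1]: xs.append(a[0]+(r-a[1])/(b[1]-a[1])*(b[0]-a[0]))
    return [min(xs),max(xs)] if len(xs)>1 else [P[:,0].mean()]*2
w4=np.load("w4.npz");w3=np.load("w3.npz")
g=lambda c:(c+.0)/4-.5
def res(v,use3):
    E,n,A,B=rims(v);P=wproj(place(BOX,np.vstack([A,B])/1e3),w4["p"],w4["q"])
    r=[]
    for row,l,rr in((200,406,461),(280,408,467),(360,411,468)): 
        s=span(P,152+g(row));r+=[s[0]-170-g(l),s[1]-170-g(rr)]
    r+=[P[:,1].min()-152-g(135),P[:,1].max()-152-g(421)]
    if use3:
        Q=wproj(place(BOX,np.array([E-5*n,E+5*n])/1e3),w3["p"],w3["q"])[:,1];r+=list(Q-[223.1,245.9])
    return np.array(r)
for u in(0,1):
    for th0 in(50,62,72):
        r=least_squares(res,[th0,-2,0,51],args=(u,),diff_step=1e-3);print(u,r.x.round(1),r.cost.round(2),r.fun.round(1))
E
python3 fit.py
```

```text
0 [64.3 -2.7 -2.1 57.9] 0.61 [ 0.3  0.8 -0.  -0.2 -0.5 -0.4  0.1 -0. ]
0 [64.3 -2.8 -2.1 57.9] 0.61 [ 0.3  0.8 -0.  -0.2 -0.5 -0.4  0.1 -0. ]
0 [64.3 -2.7 -2.2 57.8] 0.61 [ 0.3  0.8 -0.  -0.2 -0.5 -0.4  0.1 -0. ]
1 [65.2  0.3 -4.1 53.2] 2.08 [ 0.1  1.3 -0.2  0.5 -0.4  0.2  0.8 -0.8 -0.1 -0.9]
1 [65.2  0.3 -4.  53.3] 2.08 [ 0.1  1.3 -0.2  0.5 -0.4  0.2  0.8 -0.8 -0.1 -0.9]
1 [65.2  0.3 -4.1 53.2] 2.08 [ 0.1  1.3 -0.2  0.5 -0.4  0.2  0.8 -0.8 -0.1 -0.9]
```

Run:
```python
from h import *
R=axes(BOX,25.5,90)
for t in((-4.5,-1,63),(4,-1,44)): print(rel(place(BOX,np.array(t)/1e3)[0],R))
```

```text
[42.4 -2.7  1.6  0.3 -0.1 -2.4]
[63.2 -4.   1.6  0.3 -0.1 -2.4]
```

Request:
{"api": "send_rows", "payload": {
  "plan": [
    [20,-1.5,1.6,0,0,-2.4,0.78],
    [42.4,-2.7,1.6,0,0,-2.4,0.78],
    [42.4,-2.7,1.6,0,0,-2.4,0.78],
    [42.4,-2.7,1.6,0,0,-2.4,0.78]
  ]
}}

```text
t: 8.75
tcp_pos: [0.4988, -0.1988, 0.0631]
eef_rot: [0.561, 0.43, -0.322, 0.63]
force: [-0.4, -1.3, 0.3]
opening: 0.0203
```

Run:
```python
from h import *
o=robot.observe();im=robot.snapshot("wrist")[:,:,::-1].copy()
R=axes(BOX,25.5,90)
print(loc(BOX,o).round(1),o["opening"],rel(place(BOX,[.004,-.001,.044])[0],R,o))
p,q=o["tcp_pos"],o["eef_rot"]
x0,y0=190,150;f=4
a=cv2.resize(im[y0:y0+150,x0:x0+180],None,fx=f,fy=f,interpolation=cv2.INTER_CUBIC)
# mark TCP +-10mm along tool y, and same points advanced 12 and 21 mm
Rm=Ro.from_quat(q).as_matrix()
for adv,c in((0,(0,255,0)),(12,(255,0,0)),(21,(0,0,255))):
    for yy in(-5,0,5):
        k=(wproj(p+Rm@np.array([adv,yy,0])/1e3,p,q)[0]-[x0,y0]+.5)*f;cv2.circle(a,(int(k[0]),int(k[1])),3,c,1)
cv2.imwrite("pics/w5.png",a)
```

```text
[-4.6 -0.9 63.1] 0.020274294450299008 [20.9 -0.4  0.2  0.4 -0.2  0. ]
```

View pics/w5.png

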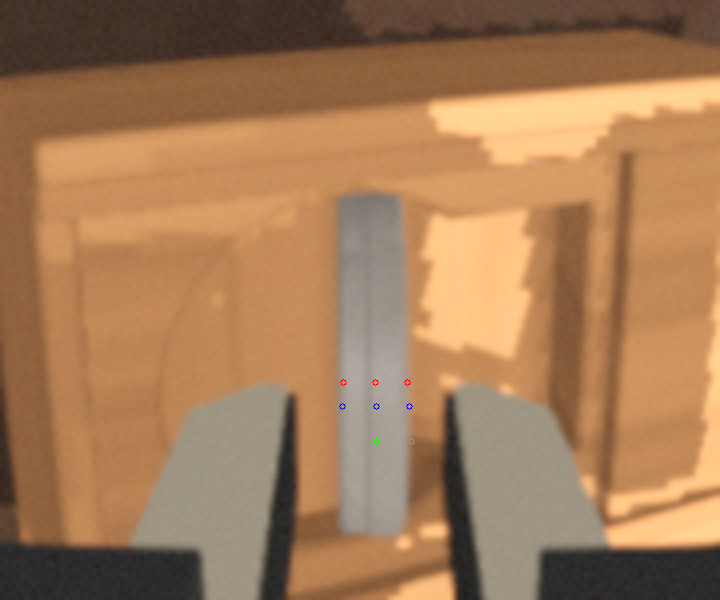

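Request:
{"api": "send_rows", "payload": {
  "plan": [
    [7,0,0,0,0,0,0.78],
    [14,0,0,0,0,0,0.78],
    [20,0,0,0,0,0,0.78],
    [21,0,0,0,0,0,0.78]
  ]
}}

```text
t: 9.2
tcp_pos: [0.5078, -0.1972, 0.0439]
eef_rot: [0.561, 0.43, -0.322, 0.63]
force: [0.7, -0.0, -0.3]
opening: 0.0205
```

Request:
{"api": "send_rows", "payload": {
  "plan": [
    [0,0,0,0,0,0,1],
    [0,0,0,0,0,0,1],
    [0,0,0,0,0,0,1],
    [0,0,0,0,0,0,1],
    [0,0,0,0,0,0,1]
  ]
}}

```text
t: 9.7
tcp_pos: [0.5077, -0.1972, 0.0439]
eef_rot: [0.561, 0.43, -0.322, 0.63]
force: [-1.3, -0.5, -0.6]
opening: 0.01
```

Run:
```python
from h import *
o=robot.observe();print(loc(BOX,o).round(1),o["opening"],o["force"])
```

```text
[ 4.4 -0.8 43.9] 0.009980983800367367 [-1.32390077 -0.53611793 -0.6208979 ]
```

Request:
{"api": "send_rows", "payload": {
  "plan": [
    [-8,0,0,0,0,0,1],
    [-20,0,0,0,0,0,1],
    [-40,0,0,0,0,0,1],
    [-70,0,0,0,0,0,1],
    [-110,0,0,0,0,0,1],
    [-150,0,0,0,0,0,1],
    [-150,0,0,0,0,0,1]
  ]
}}

```text
t: 10.4
tcp_pos: [0.4441, -0.2103, 0.1839]
eef_rot: [0.561, 0.427, -0.322, 0.632]
force: [0.7, -0.4, -1.3]
opening: 0.0096
```

Run:
```python
from h import *
o=robot.observe();im=robot.snapshot("wrist")[:,:,::-1].copy()
print(loc(BOX,o).round(1),o["opening"],o["joint_pos"].round(2))
p,q=o["tcp_pos"],o["eef_rot"];np.savez("w6",p=p,q=q)
Rm=Ro.from_quat(q).as_matrix()
x0,y0=190,130;f=4
a=cv2.resize(im[y0:y0+150,x0:x0+180],None,fx=f,fy=f,interpolation=cv2.INTER_CUBIC)
# predicted tin for d=8.5, tool-z offset 0
ph=np.linspace(0,2*np.pi,90)
for s in(-5,5):
    L=np.c_[19.5+28*np.cos(ph),s+0*ph,28*np.sin(ph)]/1e3
    for k in (wproj(p+L@Rm.T,p,q)-[x0,y0]+.5)*f: cv2.circle(a,(int(k[0]),int(k[1])),1,(0,255,0),-1)
cv2.imwrite("pics/w6.png",a)
# easel target: centre rest; 19.5 mm = centre from TCP
R=axes(EAS,-15,90);c=place(EAS,[.009,0,.047])[0]
for back in(80,15,0): print(rel(c-R[:,0]*(.0195+back/1e3),R,o))
```

```text
[-60.5  -2.7 183.9] 0.009571895205275127 [-0.73  0.16  2.08  0.57  0.69 -1.32]
[ 106.   131.8 -371.8   14.1   -0.9  -40.5]
[ 155.5   89.9 -376.2   14.1   -0.9  -40.5]
[ 166.9   80.2 -377.2   14.1   -0.9  -40.5]
```

View pics/w6.png

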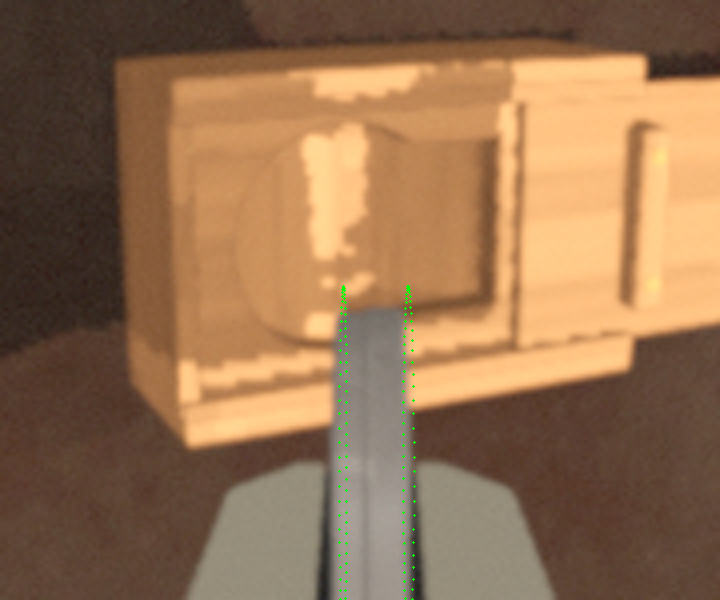

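Request:
{"api": "send_rows", "payload": {
  "plan": [
    [106,132,-372,14.1,-0.9,-40.5,1],
    [106,132,-372,14.1,-0.9,-40.5,1],
    [106,132,-372,14.1,-0.9,-40.5,1],
    [106,132,-372,14.1,-0.9,-40.5,1],
    [106,132,-372,14.1,-0.9,-40.5,1],
    [106,132,-372,14.1,-0.9,-40.5,1],
    [106,132,-372,14.1,-0.9,-40.5,1],
    [106,132,-372,14.1,-0.9,-40.5,1],
    [106,132,-372,14.1,-0.9,-40.5,1],
    [106,132,-372,14.1,-0.9,-40.5,1],
    [106,132,-372,14.1,-0.9,-40.5,1],
    [106,132,-372,14.1,-0.9,-40.5,1]
  ]
}}

```text
t: 11.65
tcp_pos: [0.539, 0.1859, 0.1403]
eef_rot: [-0.446, -0.549, 0.574, -0.412]
force: [-0.9, -0.8, -0.8]
opening: 0.0097
```

Run:
```python
from h import *
o=robot.observe()
print(loc(EAS,o).round(1),o["opening"],o["joint_pos"].round(2))
R=axes(EAS,-15,90);c=place(EAS,[.009,-.002,.047])[0]
for back in(80,45): print(rel(c-R[:,0]*(.0195+back/1e3),R,o))
```

```text
[ 34.2   1.2 140.3] 0.00971879107745302 [0.21 0.6  1.49 0.08 1.31 0.25]
[-2.9 -0.2  3.2  0.1 -0.1  0.2]
[32.1 -0.1  3.2  0.1 -0.1  0.2]
```

Request:
{"api": "send_rows", "payload": {
  "plan": [
    [20,0,3,0,0,0,1],
    [30,0,3,0,0,0,1],
    [30,0,3,0,0,0,1]
  ]
}}

```text
t: 11.95
tcp_pos: [0.5299, 0.1824, 0.1101]
eef_rot: [-0.446, -0.549, 0.575, -0.411]
force: [-0.3, -0.7, -1.0]
opening: 0.0096
```

Run:
```python
from h import *
o=robot.observe();im=robot.snapshot("wrist")[:,:,::-1].copy()
p,q=o["tcp_pos"],o["eef_rot"];np.savez("w7",p=p,q=q);cv2.imwrite("w7.png",im)
print(loc(EAS,o).round(1),o["opening"])
L=np.array([[-33,31,10],[-33,-31,10],[33,31,10],[33,-31,10]])/1e3
P=wproj(place(EAS,L),p,q);print(P.round(1))
x0,y0=160,130;f=4
a=cv2.resize(im[y0:y0+150,x0:x0+200],None,fx=f,fy=f,interpolation=cv2.INTER_CUBIC)
for k in (P-[x0,y0]+.5)*f: cv2.circle(a,(int(k[0]),int(k[1])),4,(0,255,0),1)
cv2.imwrite("pics/w7.png",a)
```

```text
[ 25.3  -2.9 110.1] 0.009634013120606685
[[248.3 166.8]
 [250.3 233.7]
 [324.3 170.5]
 [321.6 241. ]]
```

View pics/w7.png

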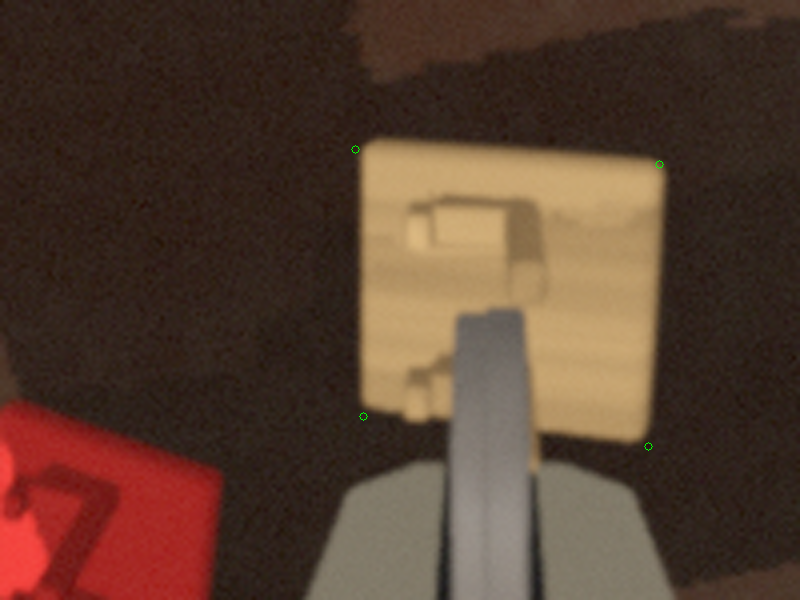

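```bash
sed -i 's/EAS=np.array(\[.5048,.1868/EAS=np.array([.5054,.1880/' h.py
python3 - <<'E'
from h import *
o=robot.observe();R=axes(EAS,-15,90);c=place(EAS,[.009,.0025,.047])[0]-R[:,1]*.0015
for back in(46,6,0): print(rel(c-R[:,0]*(.0195+back/1e3),R,o))
E
```

```text
[ 0.7 -0.9 -6.3  0.1 -0.1  0.3]
[40.7 -0.7 -6.2  0.1 -0.1  0.3]
[46.7 -0.7 -6.2  0.1 -0.1  0.3]
```

Request:
{"api": "send_rows", "payload": {
  "plan": [
    [1,-0.9,-6.3,0,0,0.2,1],
    [10,-0.8,-6.3,0,0,0.2,1],
    [20,-0.8,-6.3,0,0,0.2,1],
    [30,-0.8,-6.3,0,0,0.2,1],
    [36,-0.8,-6.3,0,0,0.2,1],
    [39,-0.8,-6.3,0,0,0.2,1],
    [41,-0.8,-6.3,0,0,0.2,1],
    [41,-0.8,-6.3,0,0,0.2,1]
  ]
}}

```text
t: 12.8
tcp_pos: [0.5218, 0.1901, 0.0742]
eef_rot: [-0.449, -0.547, 0.572, -0.414]
force: [3.7, -2.3, 24.4]
opening: 0.0094
```

Run:
```python
from h import *
o=robot.observe();im=robot.snapshot("wrist")[:,:,::-1].copy();s=robot.snapshot("scene")[:,:,::-1]
p,q=o["tcp_pos"],o["eef_rot"]
print(loc(EAS,o).round(1),o["opening"],o["force"].round(1))
R=axes(EAS,-15,90);c=place(EAS,[.009,.0025,.047])[0]
print(rel(c-R[:,0]*.0195,R,o))
x0,y0=210,150;f=4
a=cv2.resize(im[y0:y0+120,x0:x0+150],(500,400),interpolation=cv2.INTER_CUBIC)
b=cv2.resize(s[150:225,200:256],(299,400),interpolation=cv2.INTER_CUBIC)
cv2.imwrite("pics/w8.png",np.hstack([a,b]))
```

```text
[16.2  3.1 74.2] 0.009406159887197247 [ 3.7 -2.3 24.4]
[ 8.6  0.   0.7  0.1 -0.2 -0.3]
```

View pics/w8.png

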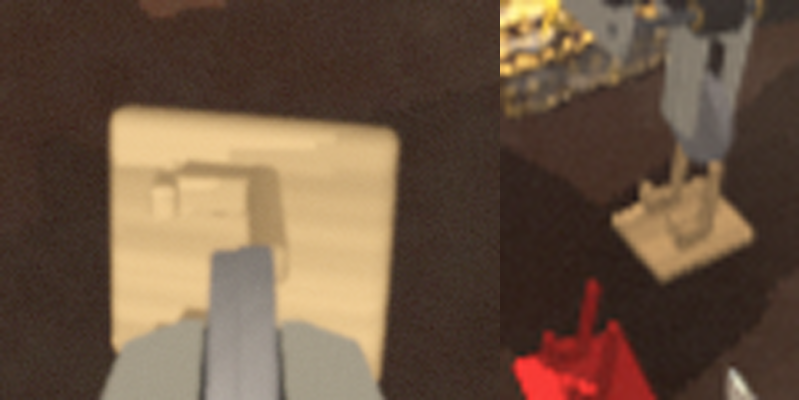

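Run:
```python
from h import *
o=robot.observe();p,q=o["tcp_pos"],o["eef_rot"];Rm=Ro.from_quat(q).as_matrix()
m=lambda P,w:[((k-[200,150]+.5)*[299/56,400/75]+[500,0] if w else (k-[210,150]+.5)*[500/150,400/120]).round(0) for k in P]
T=[p+Rm@np.array(v)/1e3 for v in([47.5,0,3],[19.5,-5,-25],[19.5,5,-25])]
print("tin bottom, scene",m(proj("scene",T[:1]),1),"tin +Y extremity, wrist",m(wproj(np.array(T[1:]),p,q),0))
L=np.array([[-33,31,10],[33,31,10],[33,-31,10],[-33,-31,10]])/1e3
t=np.tan(np.radians(15))
# slot faces: upright face through tin back at rest; at ledge
c=np.array([9,0,47.]);a=np.array([-np.sin(np.radians(15)),0,-np.cos(np.radians(15))]);n=np.array([np.cos(np.radians(15)),0,-np.sin(np.radians(15))])
up0=c+5*n; s=(62-up0[2])/(-a[2]);top=up0-a*s; s2=(24-up0[2])/(-a[2]);bot=up0-a*s2
U=np.array([top+[0,18,0],top-[0,18,0],bot+[0,18,0]])/1e3;print(top,bot)
print("base wrist",m(wproj(place(EAS,L),p,q),0),"upright top/bot wrist",m(wproj(place(EAS,U),p,q),0),"up scene",m(proj("scene",place(EAS,U)),1),"base scene",m(proj("scene",place(EAS,L)),1))
```

```text
tin bottom, scene [array([685., 194.])] tin +Y extremity, wrist [array([217., 194.]), array([273., 194.])]
[18.19561879  0.         62.        ] [ 8.01354948  0.         24.        ]
base wrist [array([107., 112.]), array([397., 129.]), array([384., 390.]), array([117., 359.])] upright top/bot wrist [array([274., 263.]), array([271., 443.]), array([267., 197.])] up scene [array([685., 127.]), array([717., 159.]), array([675., 181.])] base scene [array([608., 214.]), array([701., 171.]), array([755., 226.]), array([661., 271.])]
```

Run:
```python
from h import *
for n in("scene","wrist","top"): cv2.imwrite(f"A_{n}.png",robot.snapshot(n)[:,:,::-1])
```

Request:
{"api": "send_rows", "payload": {
  "plan": [
    [-10,0,0,0,0,0,1],
    [-30,0,0,0,0,0,1],
    [-60,0,0,0,0,0,1],
    [-60,0,0,0,0,0,1],
    [-60,0,0,0,0,0,1]
  ]
}}

```text
t: 13.55
tcp_pos: [0.5369, 0.189, 0.132]
eef_rot: [-0.449, -0.547, 0.572, -0.414]
force: [0.3, -0.5, -0.6]
opening: 0.0101
```

Run:
```python
from h import *
o=robot.observe();p,q=o["tcp_pos"],o["eef_rot"];np.savez("w9",p=p,q=q);print(loc(EAS,o).round(1),o["opening"],o["force"].round(1))
for n in("scene","wrist","top"): cv2.imwrite(f"B_{n}.png",robot.snapshot(n)[:,:,::-1])
Rm=Ro.from_quat(q).as_matrix();ph=np.linspace(0,2*np.pi,60)
def crop(fn,x,y,w,h,n=None,col=(0,255,0)):
    im=cv2.imread(fn)[y:y+h,x:x+w];a=cv2.resize(im,(400,300),interpolation=cv2.INTER_CUBIC)
    if n:
        for s,cc in((-5,(0,255,0)),(5,(0,0,255))):
            X=p+np.c_[19.5+28*np.cos(ph),s+0*ph,3+28*np.sin(ph)]/1e3@Rm.T
            P=proj(n,X) if n!="wrist" else wproj(X,p,q)
            for k in (P-[x,y]+.5)*[400/w,300/h]: cv2.circle(a,(int(k[0]),int(k[1])),1,cc,-1)
    return a
M=np.vstack([np.hstack([crop("A_scene.png",204,150,60,45),crop("A_wrist.png",220,150,120,90)]),
 np.hstack([crop("B_scene.png",204,130,60,45,"scene"),crop("B_wrist.png",200,130,160,120,"wrist")])])
cv2.imwrite("pics/w9.png",M)
```

```text
[ 31.3   2.9 132. ] 0.01007652889193381 [ 0.3 -0.5 -0.6]
```

View pics/w9.png

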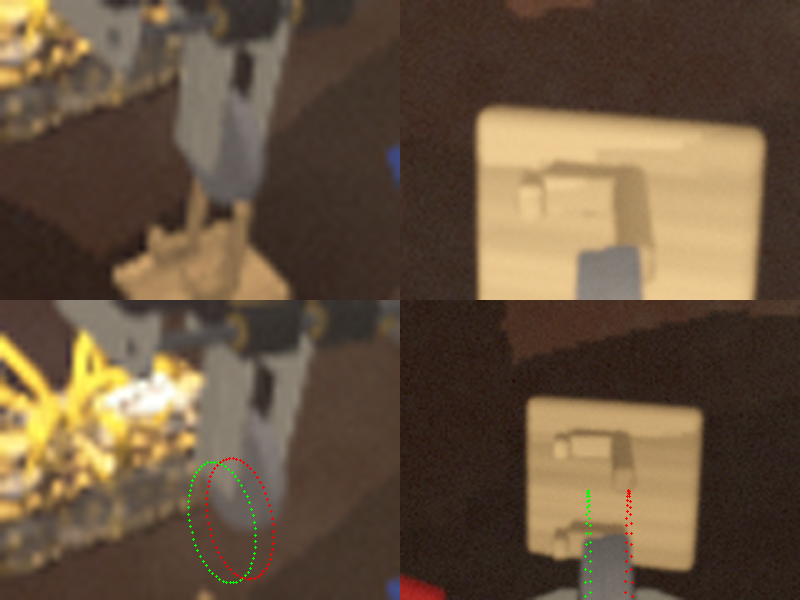

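Run:
```python
from h import *
c15,s15=np.cos(np.radians(15)),np.sin(np.radians(15))
w=np.load("w7.npz");p7,q7=w["p"],w["q"]
top=np.array([18.2,0,62]);bot=np.array([8,0,24.]);n=np.array([c15,0,-s15])
pts={"topfront+18":top+[0,18,0],"top back6":top+6*n+[0,18,0],"botfront+22":bot+[0,22,0],"lip back":bot-14.5*n+[0,22,0],"liptop+22":bot-14.5*n+[1.8,22,6.8],"lip-22":bot-14.5*n+[1.8,-22,6.8]}
for k,v in pts.items(): print(k,((wproj(place(EAS,v/1e3),p7,q7)[0]-[160,130]+.5)*4).round(0))
im=cv2.imread("w7.png").astype(int)
for r in (195,199,201,203): print(r,[int(v) for v in im[r,270:302].sum(1)//3])
w=np.load("w9.npz");p,q=w["p"],w["q"];Rm=Ro.from_quat(q).as_matrix();ph=np.linspace(0,2*np.pi,120)
def f(v):
    X=lambda s:p+np.c_[v[0]+28*np.cos(ph),s+0*ph,v[1]+28*np.sin(ph)]/1e3@Rm.T
    X=np.vstack([X(-5),X(5)]);S=proj("scene",X);W=wproj(X,p,q)
    return [S[:,1].max()-165,S[:,0].max()-247,W[:,1].min()-224.3]
r=least_squares(f,[0,3]);print(r.x,r.fun)
wi=cv2.imread("B_wrist.png").astype(int)
# tin bluish test down the column
for col in(276,282,288): print(col,[(int(wi[k,col,0]-wi[k,col,2])) for k in range(208,250,2)])
```

```text
topfront+18 [531. 280.]
top back6 [566. 280.]
botfront+22 [526. 208.]
lip back [453. 208.]
liptop+22 [452. 216.]
lip-22 [454. 427.]
195 [146, 149, 147, 144, 147, 149, 146, 147, 148, 148, 150, 148, 149, 149, 147, 142, 129, 117, 119, 119, 123, 124, 125, 122, 122, 120, 131, 142, 147, 144, 149, 146]
199 [141, 140, 139, 138, 140, 142, 142, 140, 143, 140, 144, 143, 143, 142, 141, 139, 136, 130, 137, 142, 143, 143, 142, 144, 143, 132, 135, 139, 145, 149, 148, 147]
201 [143, 142, 144, 143, 140, 143, 142, 145, 141, 143, 143, 142, 142, 143, 140, 140, 135, 134, 140, 144, 143, 143, 141, 142, 135, 132, 132, 138, 143, 145, 143, 144]
203 [145, 144, 145, 146, 145, 143, 146, 145, 143, 144, 145, 145, 142, 144, 144, 143, 138, 135, 142, 145, 146, 142, 143, 141, 136, 133, 131, 142, 144, 144, 146, 146]
[-7.36021637  5.58620243] [ 0.01961573 -0.53418653  0.05452697]
276 [-84, -84, -85, -84, -82, -78, -59, -64, -60, -17, -13, -12, -12, -12, -13, -13, -15, -12, -14, -16, -15]
282 [-83, -85, -83, -86, -83, -81, -62, -59, -25, -11, -11, -13, -12, -10, -14, -12, -11, -14, -13, -14, -15]
288 [-84, -84, -84, -86, -85, -83, -68, -58, -20, -11, -11, -13, -12, -14, -14, -14, -15, -13, -15, -15, -15]
```

Run:
```python
from h import *
c15,s15=np.cos(np.radians(15)),np.sin(np.radians(15))
n=np.array([c15,0,-s15]);top=np.array([18.2,0,62])+3*n;bot=np.array([8,0,24.]);lip=bot-16*n+[1.8,0,6.8]
L=np.array([top+[0,18,0],top-[0,18,0],lip+[0,18,0],lip-[0,18,0],[-33,31,10],[-33,-31,10],[33,31,10],[33,-31,10]])/1e3
for dx in(0,-3.5):
    S=proj("scene",place(EAS,L+np.r_[dx/1e3,0,0]));T=proj("top",place(EAS,L+np.r_[dx/1e3,0,0]))
    print(dx,((S-[212,165]+.5)*6.818+[300,300]).round(0).tolist(),"\n",((T-[188,198]+.5)*6.818+[300,0]).round(0).tolist())
```

```text
0 [[459.0, 359.0], [501.0, 400.0], [415.0, 423.0], [455.0, 466.0], [356.0, 471.0], [424.0, 545.0], [474.0, 416.0], [544.0, 487.0]] 
 [[383.0, 76.0], [481.0, 84.0], [391.0, 157.0], [486.0, 165.0], [363.0, 233.0], [524.0, 246.0], [383.0, 63.0], [542.0, 76.0]]
-3.5 [[453.0, 361.0], [494.0, 403.0], [408.0, 426.0], [449.0, 469.0], [349.0, 474.0], [417.0, 548.0], [468.0, 419.0], [538.0, 490.0]] 
 [[382.0, 86.0], [479.0, 94.0], [390.0, 166.0], [485.0, 174.0], [362.0, 242.0], [523.0, 255.0], [382.0, 72.0], [541.0, 85.0]]
```

```bash
sed -i 's/EAS=np.array(\[.5054,.1880/EAS=np.array([.5019,.1892/' h.py
cat > pl.py <<'E'
from h import *
import sys
off=float(sys.argv[1]);y=float(sys.argv[2])
o=robot.observe();R=axes(EAS,-15,90);c=place(EAS,[.009,y/1e3,.047])[0]+R[:,1]*off/1e3
print(loc(EAS,o).round(1),"F",o["force"].round(1),o["opening"].round(4))
for back in map(float,sys.argv[3:]): print(back,rel(c+R[:,0]*(.0074-back/1e3),R,o))
E
python3 pl.py -1.8 3.5 46 38 30 0
```

```text
Traceback (most recent call last):
  File "pl.py", line 5, in <module>
    print(loc(EAS,o).round(1),"F",o["force"].round(1),o["opening"].round(4))
                                                      ^^^^^^^^^^^^^^^^^^
AttributeError: 'float' object has no attribute 'round'
```

```bash
sed -i 's/o\["opening"\].round(4)/round(o["opening"],4)/' pl.py; python3 pl.py -1.8 3.5 46 38 30 0
```

```text
[ 34.3   1.8 131.1] F [ 0.6  0.6 -1. ] 0.0098
46.0 [49.1 -4.6 -1.6  0.1 -0.1 -0.1]
38.0 [57.1 -4.6 -1.6  0.1 -0.1 -0.1]
30.0 [65.1 -4.6 -1.5  0.1 -0.1 -0.1]
0.0 [95.1 -4.7 -1.5  0.1 -0.1 -0.1]
```

Request:
{"api": "send_rows", "payload": {
  "plan": [
    [25,-4.6,-1.6,0,0,0,1],
    [45,-4.6,-1.6,0,0,0,1],
    [51,-4.6,-1.6,0,0,0,1],
    [57,-4.6,-1.6,0,0,0,1],
    [61,-4.6,-1.6,0,0,0,1],
    [61,-4.6,-1.6,0,0,0,1]
  ]
}}

```text
t: 14.3
tcp_pos: [0.5164, 0.1918, 0.0733]
eef_rot: [-0.449, -0.548, 0.573, -0.414]
force: [-0.3, -0.6, -0.4]
opening: 0.0101
```

```bash
python3 pl.py -1.8 3.5 34 26 0;python3 - <<'E'
from h import *
o=robot.observe();p,q=o["tcp_pos"],o["eef_rot"];im=robot.snapshot("wrist");cv2.imwrite("C_wrist.png",im[:,:,::-1]);im=im.astype(int)
n=np.array([.966,0,-.259]);top=np.array([18.2,0,62])
for k in(0,6): print("pred upright top +18",wproj(place(EAS,(top+k*n+[0,18,0])/1e3),p,q).round(1))
for col in(272,278,284,290): print(col,[(int(im[k,col,2]-im[k,col,0])) for k in range(190,250,2)])
E
```

```text
[14.3  3.5 73.3] F [-0.3 -0.6 -0.4] 0.0101
34.0 [ 0.1 -0.1  0.   0.1 -0.1 -0.2]
26.0 [ 8.1 -0.1  0.   0.1 -0.1 -0.2]
0.0 [34.1 -0.2  0.1  0.1 -0.1 -0.2]
pred upright top +18 [[294.6 230. ]]
pred upright top +18 [[305. 230.]]
272 [-87, -88, -89, -89, -90, -87, -78, -72, -82, -84, -86, -86, -86, -85, -87, -85, -86, -81, -76, -72, -74, -74, -69, -63, -64, -62, -53, -51, -38, -20]
278 [-85, -86, -88, -88, -89, -86, -69, -69, -81, -86, -88, -84, -87, -85, -86, -88, -84, -68, -17, -13, -15, -13, -14, -16, -15, -16, -14, -17, -17, -16]
284 [-85, -89, -87, -86, -85, -84, -71, -67, -79, -87, -87, -87, -86, -85, -86, -85, -82, -33, -14, -16, -14, -14, -15, -16, -16, -16, -15, -15, -14, -16]
290 [-82, -87, -85, -85, -84, -85, -76, -69, -75, -81, -84, -84, -83, -82, -84, -85, -83, -43, -20, -16, -14, -11, -12, -16, -17, -17, -15, -16, -16, -17]
```

Request:
{"api": "send_rows", "payload": {
  "plan": [
    [4,0,0,0,0,0,1],
    [8,0,0,0,0,0,1],
    [12,0,0,0,0,0,1],
    [12,0,0,0,0,0,1]
  ]
}}

```text
t: 14.75
tcp_pos: [0.5133, 0.1916, 0.0615]
eef_rot: [-0.448, -0.548, 0.573, -0.414]
force: [1.2, -3.9, -2.4]
opening: 0.0093
```

```bash
python3 pl.py -1.8 3.5 22 0
```

```text
[11.3  3.1 61.5] F [ 1.2 -3.9 -2.4] 0.0093
22.0 [-0.  -0.2 -0.4  0.1 -0.1 -0.2]
0.0 [22.  -0.3 -0.4  0.1 -0.1 -0.2]
```

Request:
{"api": "send_rows", "payload": {
  "plan": [
    [-2,0,2,0,0,0,1],
    [-2,0,2,0,0,0,1],
    [2,0,2,0,0,0,1],
    [6,0,2,0,0,0,1],
    [6,0,2,0,0,0,1]
  ]
}}

```text
t: 15.25
tcp_pos: [0.5111, 0.1897, 0.055]
eef_rot: [-0.448, -0.548, 0.573, -0.414]
force: [0.2, 0.9, -0.1]
opening: 0.0092
```

```bash
python3 pl.py -1.8 1.5 16 0
```

```text
[ 9.2  1.  55. ] F [ 0.2  0.9 -0.1] 0.0092
16.0 [-0.8  0.1 -0.5  0.1 -0.1 -0.1]
0.0 [15.2  0.1 -0.4  0.1 -0.1 -0.1]
```

Request:
{"api": "send_rows", "payload": {
  "plan": [
    [3,0,0,0,0,0,1],
    [6,0,0,0,0,0,1],
    [8,0,0,0,0,0,1],
    [8,0,0,0,0,0,1]
  ]
}}

```text
t: 15.65
tcp_pos: [0.5088, 0.1898, 0.0469]
eef_rot: [-0.448, -0.548, 0.573, -0.413]
force: [-0.1, -0.6, 0.1]
opening: 0.0102
```

```bash
python3 pl.py -1.8 1.5 8 0
```

```text
[ 6.9  1.  46.9] F [-0.1 -0.6  0.1] 0.0102
8.0 [-1.2  0.2 -0.5  0.1 -0.1 -0.1]
0.0 [ 6.8  0.2 -0.4  0.1 -0.1 -0.1]
```

Request:
{"api": "send_rows", "payload": {
  "plan": [
    [1,0,0,0,0,0,1],
    [2,0,0,0,0,0,1],
    [3,0,0,0,0,0,1],
    [4,0,0,0,0,0,1],
    [4,0,0,0,0,0,1]
  ]
}}

```text
t: 16.15
tcp_pos: [0.5077, 0.1899, 0.043]
eef_rot: [-0.448, -0.548, 0.573, -0.413]
force: [-0.6, 0.3, 0.3]
opening: 0.0101
```

```bash
python3 pl.py -1.8 1.5 0
```

```text
[ 5.8  1.  43. ] F [-0.6  0.3  0.3] 0.0101
0.0 [ 2.7  0.3 -0.5  0.1 -0.1 -0.1]
```

Request:
{"api": "send_rows", "payload": {
  "plan": [
    [1,0,0,0,0,0,1],
    [2,0,0,0,0,0,1],
    [3,0,0,0,0,0,1],
    [3,0,0,0,0,0,1]
  ]
}}

```text
t: 16.55
tcp_pos: [0.5069, 0.1899, 0.0399]
eef_rot: [-0.448, -0.548, 0.573, -0.413]
force: [-0.1, 0.5, -0.0]
opening: 0.01
```

```bash
python3 pl.py -1.8 1.5 0
```

```text
[ 4.9  1.  39.9] F [-0.1  0.5 -0. ] 0.01
0.0 [-0.5  0.3 -0.5  0.1 -0.  -0. ]
```

Request:
{"api": "send_rows", "payload": {
  "plan": [
    [1,0,0,0,0,0,1],
    [2,0,0,0,0,0,1],
    [3,0,0,0,0,0,1],
    [3,0,0,0,0,0,1]
  ]
}}

```text
t: 16.95
tcp_pos: [0.5062, 0.1901, 0.0371]
eef_rot: [-0.448, -0.548, 0.573, -0.413]
force: [0.5, 0.6, 1.4]
opening: 0.01
```

```bash
python3 pl.py -1.8 1.5 0
```

```text
[ 4.3  1.1 37.1] F [0.5 0.6 1.4] 0.01
0.0 [-3.3  0.2 -0.4  0.1 -0.1 -0.1]
```

Request:
{"api": "send_rows", "payload": {
  "plan": [
    [1,0,0,0,0,0,1],
    [2,0,0,0,0,0,1],
    [3,0,0,0,0,0,1],
    [3,0,0,0,0,0,1]
  ]
}}

```text
t: 17.35
tcp_pos: [0.5067, 0.1906, 0.0359]
eef_rot: [-0.449, -0.548, 0.572, -0.414]
force: [0.3, 0.7, 15.6]
opening: 0.01
```

```bash
python3 pl.py -1.8 1.5 0
```

```text
[ 4.7  1.7 35.9] F [ 0.3  0.7 15.6] 0.01
0.0 [-4.5 -0.5  0.2  0.1 -0.1 -0.2]
```

Request:
{"api": "send_rows", "payload": {
  "plan": [
    [-1,1,0,0,0,0,1],
    [-1,2,0,0,0,0,1],
    [-1,2,0,0,0,0,1]
  ]
}}

```text
t: 17.65
tcp_pos: [0.5071, 0.1905, 0.0364]
eef_rot: [-0.448, -0.548, 0.573, -0.413]
force: [-7.8, 0.7, 7.9]
opening: 0.0101
```

```bash
python3 pl.py -1.8 1.5 0
```

```text
[ 5.1  1.7 36.4] F [-7.8  0.7  7.9] 0.0101
0.0 [-3.8 -0.8  0.1  0.  -0.1  0. ]
```

Request:
{"api": "send_rows", "payload": {
  "plan": [
    [0,0,0,0,0,0,0.85],
    [0,0,0,0,0,0,0.8],
    [0,0,0,0,0,0,0.75],
    [0,0,0,0,0,0,0.75],
    [0,0,0,0,0,0,0.75]
  ]
}}

```text
t: 18.15
tcp_pos: [0.5072, 0.1905, 0.0364]
eef_rot: [-0.448, -0.548, 0.573, -0.413]
force: [-0.2, -1.0, -0.4]
opening: 0.0232
```

```bash
python3 pl.py -1.8 1.5 0
python3 - <<'E'
from h import *
o=robot.observe();np.savez("wD",p=o["tcp_pos"],q=o["eef_rot"])
for n in("scene","wrist"): cv2.imwrite(f"D_{n}.png",robot.snapshot(n)[:,:,::-1])
E
```

```text
[ 5.2  1.6 36.4] F [-0.2 -1.  -0.4] 0.0232
0.0 [-3.8 -0.9  0.1  0.  -0.1  0. ]
```

Request:
{"api": "send_rows", "payload": {
  "plan": [
    [-5,0,0,0,0,0,0.75],
    [-15,0,0,0,0,0,0.75],
    [-30,0,0,0,0,0,0.75],
    [-50,0,0,0,0,0,0.75],
    [-80,0,0,0,0,0,0.75],
    [-120,0,0,0,0,0,0.75],
    [-120,0,0,0,0,0,0.75],
    [-120,0,0,0,0,0,0.75]
  ]
}}

```text
t: 19.05
tcp_pos: [0.5387, 0.1884, 0.1533]
eef_rot: [-0.448, -0.548, 0.573, -0.413]
force: [-0.7, 0.3, 0.1]
opening: 0.0235
```

Run:
```python
from h import *
o=robot.observe();p,q=o["tcp_pos"],o["eef_rot"];print(loc(EAS,o).round(1),o["force"].round(1))
W=robot.snapshot("wrist")[:,:,::-1].copy();S=robot.snapshot("scene")[:,:,::-1].copy();T=robot.snapshot("top")[:,:,::-1].copy()
for n,i in zip("WST",(W,S,T)): cv2.imwrite(f"E_{n}.png",i)
# rest tin prediction
a=np.array([-.2588,0,-.9659]);n=np.array([.9659,0,-.2588]);ph=np.linspace(0,2*np.pi,90);c=np.array([9,0,47])
X=[place(EAS,(c+k*n+28*np.outer(np.cos(ph),a)+28*np.outer(np.sin(ph),[0,1,0]))/1e3) for k in(-5,5)]
pw=wproj(np.vstack(X),p,q);ps=proj("scene",np.vstack(X))
print("pred wrist bbox",pw.min(0).round(1),pw.max(0).round(1),"scene",ps.min(0).round(1),ps.max(0).round(1))
def seg(im,b):
    im=im.astype(int);m=(im[:,:,2]-im[:,:,0]<30)&(im.sum(2)>200)&(np.abs(im[:,:,1]-im[:,:,2])<30)
    x0,y0,x1,y1=b;k=m[y0:y1,x0:x1].astype(np.uint8);nn,l,st,ce=cv2.connectedComponentsWithStats(k)
    for s,g in zip(st[1:],ce[1:]):
        if s[4]>25: print("comp",s[0]+x0,s[1]+y0,s[0]+s[2]+x0,s[1]+s[3]+y0,s[4],(g+[x0,y0]).round(1))
    return k
k=seg(S,(205,140,270,215))
for r in k[::2]: print("".join(".#"[v] for v in r))
lo=np.maximum(pw.min(0)-20,0).astype(int);hi=(pw.max(0)+20).astype(int);k=seg(W,(*lo,*hi))
for r in k[::3,::2]: print("".join(".#"[v] for v in r))
```

```text
[ 36.8   1.4 153.3] [-0.7  0.3  0.1]
pred wrist bbox [277.2 175.1] [289.7 238.5] scene [227.7 172.2] [240.1 190.3]
comp 220 141 230 147 27 [225.3 143.7]
comp 230 140 240 157 86 [235.1 145.9]
comp 244 140 251 154 59 [247.  145.7]
comp 262 167 270 185 91 [266.6 175.6]
comp 229 173 240 191 165 [234.1 181.6]
............................#######......#####..................#
.......#............####....#######......#####..................#
................###.#####..#######.......#####...................
....................##.....#######......#####....................
.........................########.......####.....................
.............................####......####......................
.............................###.......###.......................
........................#.....#....#.............................
....................####.......#.................................
............#....###..##..##.....................................
..........##..##..####...........................................
.....##...#...#..................................................
..
[... 2035 characters left out ...]
..........#####..........
...........#####..........
...........#####..........
..........######..........
..........######..........
..........######..........
..........######..........
..........######..........
..........######..........
..........######..........
..........######..........
..........######..........
..........######..........
..........######..........
..........######..........
.........#######..........
.........######...........
.........######...........
.........######...........
..........######..........
..........................
#........................#
##.......................#
#........................#
#........................#
#........................#
```

Run:
```python
from h import *
o=robot.observe();p,q=o["tcp_pos"],o["eef_rot"]
W=cv2.imread("E_W.png").astype(int);m=((W[:,:,2]-W[:,:,0]<30)&(W.sum(2)>200)&(abs(W[:,:,1]-W[:,:,2])<30))
a=np.array([-.2588,0,-.9659]);n=np.array([.9659,0,-.2588]);ph=np.linspace(0,2*np.pi,360)
P=[]
for dy in(0,-2):
    c=np.array([9,dy,47]);H=wproj(np.vstack([place(EAS,(c+k*n+28*np.outer(np.cos(ph),a)+28*np.outer(np.sin(ph),[0,1,0]))/1e3) for k in(-5,5)]),p,q)
    I=np.zeros((420,560),np.uint8);cv2.fillConvexPoly(I,cv2.convexHull(H.round().astype(np.int32)),1);P.append(I)
for r in range(176,246,6):
    f=lambda M:(lambda c:(int(c.min()),int(c.max())) if len(c) else None)(np.flatnonzero(M[r,262:300])+262)
    print(r,"obs",f(m),"pred",f(P[0]),f(P[1]))
# change check in the top view (bystanders)
T0=cv2.imread("top0.png").astype(int);T1=cv2.imread("E_T.png").astype(int)
d=(abs(T1-T0).max(2)>45).astype(np.uint8);d=cv2.morphologyEx(d,cv2.MORPH_CLOSE,np.ones((5,5),np.uint8))
nn,l,st,ce=cv2.connectedComponentsWithStats(d)
for s in st[1:]:
    if s[4]>20: print("changed top bbox(800px)",(s[:4]/.7).round(0),s[4])
L=np.array([[81+90-85,0,58]])
print("pred bar top px800",proj("top",place(BOX,np.array([[86,0,58],[-4,0,58]])/1e3))/.7, "canister etc. see list")
```

```text
176 obs None pred (279, 291) None
182 obs (278, 287) pred (278, 291) (279, 291)
188 obs (278, 288) pred (278, 291) (278, 291)
194 obs (277, 287) pred (278, 291) (278, 291)
200 obs (277, 287) pred (278, 291) (278, 291)
206 obs (277, 287) pred (278, 291) (278, 291)
212 obs (277, 287) pred (278, 291) (278, 291)
218 obs (277, 287) pred (278, 291) (278, 291)
224 obs (276, 287) pred (278, 291) (278, 291)
230 obs (275, 286) pred (278, 291) (278, 291)
236 obs (275, 286) pred (279, 291) (278, 291)
242 obs None pred None None
changed top bbox(800px) [  0. 133. 344. 467.] 41743
changed top bbox(800px) [476. 221.  51.  53.] 1042
changed top bbox(800px) [520. 290.  10.  24.] 35
changed top bbox(800px) [314. 359.  44.  40.] 619
changed top bbox(800px) [400. 520.  13.   4.] 22
changed top bbox(800px) [434. 547.  20.  53.] 231
pred bar top px800 [[506.86949177 268.64471474]
 [516.32489131 319.11139474]] canister etc. see list
```

Request:
{"api": "send_rows", "payload": {
  "plan": [
    [-40,0,-30,0,0,0,0.75],
    [-80,0,-80,0,0,0,0.75],
    [-80,0,-130,0,0,0,0.75],
    [-80,0,-180,0,0,0,0.75],
    [-80,0,-230,0,0,0,0.75],
    [-80,0,-250,0,0,0,0.75],
    [-80,0,-250,0,0,0,0.75],
    [-80,0,-250,0,0,0,0.75]
  ]
}}

```text
t: 20.0
tcp_pos: [0.573, 0.4364, 0.2274]
eef_rot: [-0.446, -0.549, 0.575, -0.412]
force: [0.5, -1.2, -0.8]
opening: 0.0231
```

Run:
```python
from h import *
print(robot.observe()["tcp_pos"],robot.observe()["t"])
for n in("top","scene"):
    T0=cv2.imread(n+"0.png").astype(int);T1=robot.snapshot(n)[:,:,::-1].astype(int)
    d=(abs(T1-T0).max(2)>45).astype(np.uint8);d=cv2.morphologyEx(d,cv2.MORPH_CLOSE,np.ones((3,3),np.uint8))
    nn,l,st,ce=cv2.connectedComponentsWithStats(d)
    for s in st[1:]:
        if s[4]>20: print(n,(s[:4]/.7).round(0),s[4])
    if n=="scene":
        k=((T1[:,:,2]-T1[:,:,0]<30)&(T1.sum(2)>200)&(abs(T1[:,:,1]-T1[:,:,2])<30))[165:200,220:250]
        print("tin rows/cols",np.flatnonzero(k.any(1))[[0,-1]]+165,np.flatnonzero(k.any(0))[[0,-1]]+220,k.sum())
```

```text
[0.57297972 0.43640715 0.227423  ] 20.0
top [  0.  53. 223. 547.] 30545
top [110. 161.  10.  10.] 44
top [ 94. 211.  21.  29.] 124
top [476. 220.  51.  54.] 1044
top [ 90. 223.  10.  10.] 26
top [163. 237.  63.  87.] 1586
top [520. 290.  10.  24.] 34
top [280. 297.  31.  20.] 214
top [281. 320.   9.  13.] 31
top [431. 521.  13.  21.] 46
top [434. 547.  23.  44.] 252
top [306. 551.  36.  40.] 339
scene [  0.   0. 204. 494.] 15568
scene [210.   0.  99.  31.] 793
scene [319.   0.  23.  39.] 303
scene [247.  41.  91.  93.] 1746
scene [ 69. 104.  57.  37.] 475
scene [ 63. 147.  63.  57.] 601
scene [280. 186.  63.  49.] 647
scene [327. 249.  20.  30.] 195
scene [461. 309.  56.  43.] 638
scene [100. 311.  81.  94.] 878
scene [426. 344.  54.  33.] 166
scene [144. 349.  34.  46.] 436
scene [193. 363.   6.  29.] 51
scene [134. 404.  41.  34.] 132
scene [239. 437.  13.  19.] 44
scene [199. 456.  37.  26.] 211
tin rows/cols [173 190] [228 239] 169
```

```bash
python3 -c "
from station import robot
print(robot.hand_in())"
```

```text
the job is handed in; nothing more can be done
None
```

I slid the box lid fully open, tipped the tin up, gripped its raised edge and stood it in the oak easel. I handed the job in at about 20 s of the 58 s allowed.

- **Lid:** I pushed it over the ridge until it hit its stop, where it pushed back with about 18 N. It was still open in the last pictures.
- **Tin in hand:** The tin tipped to roughly 65° by my fit from the pictures, a little over the stated 60°. I gripped it by the raised edge, with the fingers stopping at 10 mm.
- **Failed first try at the easel:** The slot sits about 3.5 mm nearer the robot than I had worked out. The tin hit the upright tops with about 24 N and slid some 30 mm up between the fingers.
- **Second try:** I corrected for the offset and tried again. One finger brushed an upright with about 4 N, so I moved it aside. I lowered the tin onto the ledges, pressed it lightly against the uprights (about 8 N) and let go.
- **Last checks:** I did these from pixel values only, as all 12 views were used.
    - **Tin position:** It matches the expected resting place to about 2 mm in the wrist and scene pictures. It leans about 15° back, is turned about 1.4°, and did not move after the arm withdrew.
    - **Other goods:** The card stands, canister, long pack and red and blue easels look unchanged from above. The arm and its shadow covered part of the left side, including the yellow-bowed pack, so I could not compare those items. The arm never went near them at low height.

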